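# Hold a round flask down in the sprung cradle of a recording turntable

### The arm

A 6-joint arm with a two-finger parallel gripper is mounted at the origin on the work surface. World frame = base frame: x ahead of the robot, y to its left, z up, the work surface at z = 0. Lengths are in m, angles in rad, forces in N, time in s.
With the tool pointing down it reaches from about 0.25 to 0.775 m from the base axis. Payload 8.9 kg.
Tool frame: the origin (TCP) lies midway between the tips of the shut fingers; the grasp point (between the pads) lies 19 mm behind it (bot.hold_point_z is the distance from the TCP to the grasp point, in m); z points along the fingers, y is the line along which they close (so a half turn about z gives the same grasp; the last joint's range is limited). The gripper opens to 85 mm and grips with 20 to 120 N. Pads are 22 mm wide; open, the fingers measure 114 mm over their backs; the gripper's body (76 mm by 85 mm) begins 54 mm behind the grasp point. The pads swing forward as they close: fully open they stand 13 mm farther back than shut.
Start: joints at [1.2, 0.291, -0.153, 1.127, 0, 1.431], TCP at [0.121, 0.511, 0.231] pointing down, gripper open.
Joint ranges: [-2.52, 2.52], [-0.91, 1.74], [-1.3, 1.37], [-1.96, 2.02], [-1.52, 1.47], [-3.14, 3.14]. Speed limits (rad/s): [2.22, 2.22, 2.79, 3.14, 3.14, 3.14].

### API

Orientations are given as a rotation vector (axis times angle).
In Python, from plant import bot gives the robot as it stands.
- The arm moves only by the shell command python3 -m crank 'ROWS' [FORCE]. ROWS is JSON, a list that holds one entry, the list of rows, each a list of 7 numbers: the shift along the tool's x, y, z in mm, then the turn, a rotation vector about the tool's x, y, z in degrees, then the finger opening in mm, from 0 to 85.4. In form: [[[x, y, z, ax, ay, az, fingers], ...]]. A call has 1 to 5 rows; each row shifts and turns the commanded pose from where the row before left it, along the tool's axes as they then stand; what a row does not reach is not made up. A row lasts 1/8 s, in which the tool goes at most 62.5 mm and 10.7 degrees, less where a joint would pass 70% of its speed; a pose out of reach is approached as far as the arm can. A call with a gripper value outside its range is refused whole. The fingers move at their own pace and stop on an object; FORCE is the grip in N (left out, the last holds). Time passes only in rows, so rows that do not move let the fingers close. It gives the time, the measured TCP pose, the force, the opening and the grip force at its end, in the units of the state.
- bot.observe(): the state, without advancing time (a new reading comes with each control period).
- bot.camera(name): name is "scene" or "top" or "wrist"; returns a dict with "img" (400x640x3 uint8, red, green, blue), "vertical_fov" (degrees; the focal length in pixels is half the picture's height over the tangent of half this angle, whatever the lens; pixels are square), "cx", "cy" (the principal point, pixels), "eye" and "rotation" of the camera in the world. Camera axes: x right, y up, looking along -z (the intrinsics and any distortion apply to the point x, -y, -z); pixel columns grow to the right and rows downward; lengths in m; the calibration is good to about 2 mm. A picture is of the moment at which its call begins. There is no depth.
- bot.finish_job(): hands the job in; it is judged then, once.
Trained networks look in a picture, given as the dict that the camera call returned (one of the last four; its "shot" number tells which), for a name from the list of things; names that differ only in an ending like _2 or _b are one class to them, and where a whole thing is asked for, a point or a joint stands for the part that bears it (a point fixed in the world has none). Each returns a list of dicts, best first, with "confidence" (0 to 1); they miss things now and then, are a little off and sometimes report something else, mostly with a low value. They report only what shows in the picture. A call takes as long as a camera call. They do not tell look-alikes from the thing itself.
- bot.cut_out(picture, name): "mask" (400x640 bool, what is visible of it) and "rect" ([left, top, right, bottom] as shares, 0 to 1, of the picture: columns of its width, rows of its height, round what is visible of it).
- bot.mark_of(picture, name): "at" ([column, row] as shares, 0 to 1, of the picture: columns of its width, rows of its height: a listed point, or the origin of a listed thing).
The state is a dict: "clock": time; "joint_positions": joint angles; "qvel": joint speeds; "effort": joint torques, N m; "eef_pos": TCP position; "orientation": TCP orientation; "ft_force": force on the tool from outside, world axes, zero at the start; "torque": the same for the moment, N m; "gripper_width": finger opening in m; "grip_force": force on a finger pad.
Only numpy, scipy, OpenCV 4.12 (cv2) and the standard library are available. Lean on these libraries where they do the work, as an engineer would, in place of code of your own. Each camera call takes 0.05 s, during which the arm holds its last target. There are 200 camera calls.

### The job

First turn the small turntable counter-clockwise (seen from above) by its upright wooden handle, as far as its stop, so that the empty sprung ring cradle stands in front of the camera. Then take the round, long-necked flask from its cork rest, set it upright in the ring, press it down until the ring is fully down on its springs, and finish while still holding it down like that for the picture, neither letting go nor easing off. Keep the flask upright and leave the other pieces where they are.

Things in the scene. Friction and masses are not known exactly. Their poses are not given: they have to be found in the camera images.
- turntable (a joint): angle of the turntable, rad: a level disc, 280 mm across, aluminium with a dark grey top, upper face 45 mm above the table, turning about its upright pivot. Grows counter-clockwise seen from above; range 0 to 1.8, the stop is at 1.8, it starts 1.0 to 1.7 rad short of it. It turns with light friction (about 2.5 N at the handle) and stays where it is left.
- pivot (a point): point on the turntable's pivot axis, at the level of its upper face (45 mm above the table). Fixed. Its x axis points along the bar of the grey base to the camera: with the turntable at its stop, the cradle lies on that x axis, 85 mm from the pivot. The black camera box on its post is at 225 to 300 mm along that axis, up to 145 mm above the table.
- handle (a point): centre of the top of the upright pale wooden handle on the turntable: a round post 18 mm in diameter, rising 50 mm from the disc (its top 95 mm above the table), with a flat washer 30 mm across and 3 mm high round its foot. It stands 110 mm from the pivot, exactly opposite the cradle, and turns with the disc.
- ring (a point): centre of the sprung ring of the cradle, on the mid-plane of its wire (81 mm above the table when up, 66 mm when fully down); moves with the ring. The ring is round steel wire 8 mm thick, 48 mm clear opening, 64 mm over all, level, sliding on three thin upright rods that stand 44 mm from its centre and rise to 89 mm above the table. It is fixed to the turntable, 85 mm from the pivot.
- cradle (a joint): how far the ring is pushed down, m: 0 up, 0.015 fully down on its stop. It begins to move at about 5 N of downward load and takes about 10 N to reach the stop (the flask's own weight, 1.5 to 3 N, counts towards this but does not move it); it springs back up when let go.
- flask: beige stone flask, 114 mm high, 0.15 to 0.3 kg: ball-shaped body 72 mm in diameter (its centre 36 mm above the origin), straight round neck 26 mm in diameter from 70 to 108 mm above the origin, flat lip 36 mm in diameter from 108 to 114 mm. Origin at the lowest point of the ball, z up along the neck. It starts upright in the cork rest, its origin about 9 mm above the table. Seated in the ring, its origin lies 7 mm below the ring's centre point.
- rest: cork rest for the flask, fixed to the table: a disc 72 mm across with a round rim, 18 mm high. Origin at the centre of its underside.
- bowl: bystander: round stone bowl, 96 mm across, 45 mm high; origin at the centre of its underside
- pot: bystander: waisted solid stone pot, 72 mm across, 80 mm high; origin at the centre of its underside
- stone_ring: bystander: thick stone ring, 68 mm across, 26 mm high; origin at the centre of its underside
- egg_jar: bystander: egg-shaped solid stone jar without a neck, 72 mm across, 85 mm high; origin at the centre of its underside
- offering_tray: bystander: square-cornered shallow stone tray, 110 x 150 mm, 30 mm high; origin at the centre of its underside
- dish: bystander: tiny stone dish, 56 mm across, 22 mm high; origin at the centre of its underside
- brush: bystander: dusting brush lying flat; origin within it
Mind the look-alikes: they are no part of the job. Leave any turquoise look-alike of the flask alone.

How it is judged:
On the way, in this order (a step that is already met when the one before it is completed fails the run):
1. the turntable is at its stop, the flask still away from the cradle (value of joint turntable above 1.72 rad and horizontal distance between flask and ring above 0.08 m), for 0.2 s.
2. the flask sits upright in the ring (horizontal distance between flask and ring below 0.006 m and z of flask in the frame of ring between -0.012 and -0.003 m and angle between flask's own z axis and vertical below 0.2 rad), for 0.1 s.
At the end, for the whole second after the job is handed in: Turntable within 0.08 rad of its stop; flask in the ring (axis within 6 mm of its centre, origin 3 to 12 mm below it, tilt under 0.2 rad), ring pressed down over 12 of its 15 mm, flask still, gripper pressing on the flask (over 1.5 N), all through the last second (all of step 2 and value of joint turntable above 1.72 rad and value of joint cradle above 0.012 m and contact force between the fingers and flask above 1.5 N and linear speed of flask below 0.02 m/s); the arm keeps its last pose, push and grip.
It fails at once if the flask is tipped more than 0.6 rad (angle between flask's own z axis and vertical above 0.6 rad).
It fails at once if a bystander is shifted more than 40 mm (distance of any of bowl, pot, stone_ring, egg_jar, offering_tray, dish, brush from where it was at the start of the episode above 0.04 m).
It also fails if it takes over 61 s, if anything falls off the work surface, if the arm or the gripper's body presses on something with over 40 N, if the wrist force passes 120 N, or if a joint passes its speed limit or range.

## Working session

There is one attempt and no reset: what is moved stays moved. The work goes in short steps, Python scripts to look and compute and a shell command to move; the robot and the scene stay as the last step left them, time stands still between calls to the robot, and variables do not carry over. Pictures are saved under pics/ and viewed, at most 10 in all, crops included, and the job is handed in when it is done.

```bash
mkdir -p pics; ls; cat > h.py <<'E'
import numpy as np, cv2, json
from plant import bot
def K(p):
    f=200/np.tan(np.radians(p["vertical_fov"])/2); return f
def ray(p,at):
    f=K(p); u=at[0]*640; v=at[1]*400
    d=np.array([(u-p["cx"])/f,-(v-p["cy"])/f,-1.0]); return np.array(p["eye"]),np.array(p["rotation"])@d
def onz(p,at,z):
    e,d=ray(p,at); return e+d*(z-e[2])/d[2]
def tri(rs):
    A=np.zeros((3,3));b=np.zeros(3)
    for e,d in rs:
        d=d/np.linalg.norm(d);M=np.eye(3)-np.outer(d,d);A+=M;b+=M@e
    return np.linalg.solve(A,b)
E
python3 - <<'E'
from h import *
np.set_printoptions(precision=4,suppress=True)
P={}
for c in("scene","top"):
    p=bot.camera(c);P[c]=p
    print(c,{k:v for k,v in p.items() if k!="img"})
    cv2.imwrite(f"pics/{c}0.png",p["img"][:,:,::-1])
    for n,z in(("pivot",.045),("handle",.095),("ring",.081),("flask",.009),("rest",0),("bowl",0),("pot",0),("stone_ring",0),("egg_jar",0),("offering_tray",0),("dish",0),("brush",0)):
        for r in bot.mark_of(p,n)[:3]: print(n,round(r["confidence"],2),np.round(np.array(r["at"])*[640,400]),onz(p,r["at"],z)[:2])
print(bot.observe())
E
```

```text
pics
scene {'vertical_fov': 55.73162228075487, 'cx': 318.2640398130705, 'cy': 198.2660245743105, 'eye': array([1.1071, 0.0197, 0.8382]), 'rotation': array([0.5335, 0.561 , 1.5549]), 'shot': 1}Traceback (most recent call last):
  File "<stdin>", line 9, in <module>
  File "h.py", line 9, in onz
    e,d=ray(p,at); return e+d*(z-e[2])/d[2]
                                       ~^^^
IndexError: invalid index to scalar variable.
```

```bash
sed -i 's/np.array(p\["rotation"\])@d/cv2.Rodrigues(np.array(p["rotation"]))[0]@d/' h.py
python3 - <<'E'
from h import *
np.set_printoptions(precision=4,suppress=True)
P={}
for c in("scene","top"):
    p=bot.camera(c);P[c]=p
    print(c,{k:v for k,v in p.items() if k!="img"})
    cv2.imwrite(f"pics/{c}0.png",p["img"][:,:,::-1])
    for n,z in(("pivot",.045),("handle",.095),("ring",.081),("flask",.009),("rest",0),("bowl",0),("pot",0),("stone_ring",0),("egg_jar",0),("offering_tray",0),("dish",0),("brush",0)):
        for r in bot.mark_of(p,n)[:3]: print(n,round(r["confidence"],2),np.round(np.array(r["at"])*[640,400]),onz(p,r["at"],z)[:2])
print(bot.observe())
E
```

```text
scene {'vertical_fov': 55.73162228075487, 'cx': 318.2640398130705, 'cy': 198.2660245743105, 'eye': array([1.1071, 0.0197, 0.8382]), 'rotation': array([0.5335, 0.561 , 1.5549]), 'shot': 2}
pivot 0.75 [313. 239.] [ 0.5797 -0.0217]
pivot 0.47 [182. 186.] [ 0.4243 -0.3985]
handle 0.66 [359. 231.] [0.5856 0.0902]
ring 0.8 [280. 224.] [ 0.5645 -0.1039]
flask 0.82 [218. 208.] [ 0.4701 -0.2943]
flask 0.65 [230. 147.] [ 0.2179 -0.3117]
rest 0.67 [218. 212.] [ 0.4778 -0.2953]
bowl 0.8 [445. 232.] [0.5092 0.3279]
bowl 0.47 [441. 318.] [0.7496 0.2832]
pot 0.56 [441. 319.] [0.7525 0.2814]
stone_ring 0.78 [377. 194.] [0.384  0.1527]
stone_ring 0.56 [279. 226.] [ 0.5155 -0.1183]
egg_jar 0.86 [180. 191.] [ 0.4048 -0.4224]
offering_tray 0.91 [207. 287.] [ 0.7044 -0.2688]
dish 0.59 [272. 184.] [ 0.3637 -0.1587]
dish 0.22 [466. 193.] [0.3636 0.4138]
brush 0.85 [465. 192.] [0.3623 0.41  ]
top {'vertical_fov': 55.303831114708416, 'cx': 314.1620735870526, 'cy': 194.66729686950475, 'eye': array([ 0.3866, -0.0043,  1.1408]), 'rotation': array([ 0.0625, -0.059 , -1.5905]), 'shot': 3}
pivot 0.6 [320. 157.] [ 
[... 293 characters left out ...]
4]
pot 0.73 [218. 105.] [0.7555 0.2846]
egg_jar 0.73 [457. 219.] [ 0.3923 -0.428 ]
offering_tray 0.94 [397. 114.] [ 0.7168 -0.2589]
dish 0.54 [366. 226.] [ 0.3775 -0.1539]
brush 0.81 [184. 230.] [0.376  0.3872]
{'clock': 1.4, 'joint_positions': array([ 1.1997,  0.2907, -0.1534,  1.1267, -0.    ,  1.4315]), 'qvel': array([-0.0006, -0.0021, -0.0012,  0.0005,  0.001 ,  0.0007]), 'effort': array([  0.0003, -53.702 ,  33.1639,   0.0018,  -0.0001,   0.    ]), 'eef_pos': array([0.1206, 0.511 , 0.2313]), 'orientation': array([0.3632, 3.1205, 0.    ]), 'ft_force': array([ 0.1285, -0.1693,  0.3146]), 'torque': array([-0.0223, -0.0076, -0.0333]), 'grip_force': 0.0, 'gripper_width': 0.08556932528316633}
```

View pics/scene0.png

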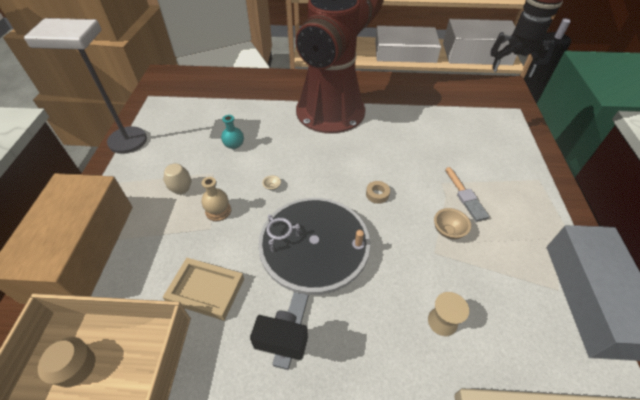

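View pics/top0.png

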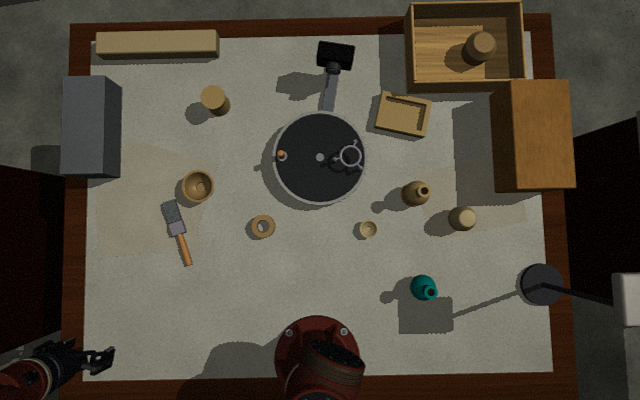

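Scene view: turntable centre at about (314,242), handle (359,238), ring (279,229), camera box (280,335), beige flask (215,200), turquoise look-alike (231,132). The top view agrees, with the handle at (281,154), ring (350,155) and flask (416,193). The handle has to go from +y round to −x, about 80° CCW.

```bash
python3 -m crank '[[[-50,-27,0,0,0,0,40],[-50,-27,0,0,0,0,40],[-50,-27,0,0,0,0,40],[-50,-27,0,0,0,0,40],[-50,-27,0,0,0,0,40]]]'
python3 -m crank '[[[-50,-27,0,0,0,0,40],[-50,-27,0,0,0,0,40],[-50,-27,0,0,0,0,40],[-50,-27,0,0,0,0,40],[-50,-27,0,0,0,0,40]]]'
python3 -m crank '[[[0,0,0,0,0,10,40],[0,0,0,0,0,10,40],[0,0,0,0,0,10,40],[0,0,0,0,0,10,40],[0,0,0,0,0,10,40]]]'
python3 -m crank '[[[0,0,0,0,0,10,40],[0,0,0,0,0,10,40],[0,0,0,0,0,10,40],[0,0,0,0,0,0,40]]]'
cat >> h.py <<'E'
def pose():
    s=bot.observe(); R=cv2.Rodrigues(np.array(s["orientation"]))[0]
    return np.array(s["eef_pos"]),R,s
def go(t):
    p,R,s=pose(); print("tcp",p.round(4),"yaw_y",np.degrees(np.arctan2(R[1,1],R[0,1])).round(1),"t",round(s["clock"],2),"tilt",R[:,2].round(3),"j6",s["joint_positions"][5].round(2)); print("shift mm",(R.T@(np.array(t)-p)*1000).round(1))
E
python3 - <<'E'
from h import *
np.set_printoptions(precision=4,suppress=True)
p=bot.camera("wrist"); cv2.imwrite("pics/w1.png",p["img"][:,:,::-1])
for n,z in(("pivot",.045),("handle",.095),("ring",.081)):
    for r in bot.mark_of(p,n)[:2]: print(n,round(r["confidence"],2),np.array(r["at"])*[640,400],onz(p,r["at"],z))
p=bot.camera("top")
for px in((328,100),(332,80),(332,72)): print(onz(p,(px[0]/640,px[1]/400),.015))
print(onz(p,(336/640,55/400),.145),onz(p,(336/640,55/400),.125))
go([.5857,.0897,.065])
print(bot.hold_point_z)
E
```

```text
clock: 2.02
eef_pos: [0.3341, 0.3208, 0.2315]
orientation: [0.363, 3.12, 0.001]
ft_force: [-0.4, 0.4, 0.0]
gripper_width: 0.04
grip_force: 0.0
clock: 2.65
eef_pos: [0.5465, 0.1318, 0.2314]
orientation: [0.364, 3.12, 0.0]
ft_force: [1.1, 0.1, 1.4]
gripper_width: 0.0398
grip_force: 0.0
clock: 3.28
eef_pos: [0.5452, 0.1333, 0.2313]
orientation: [-1.656, -2.67, 0.0]
ft_force: [-0.3, 0.1, -0.1]
gripper_width: 0.04
grip_force: 0.0
clock: 3.78
eef_pos: [0.5452, 0.1333, 0.2313]
orientation: [-2.283, -2.158, -0.0]
ft_force: [0.4, 0.1, 1.1]
gripper_width: 0.0401
grip_force: 0.0
pivot 0.76 [358.272 300.32 ] [ 0.5866 -0.0212  0.045 ]
handle 0.92 [363.392 229.88 ] [0.5871 0.0868 0.095 ]
[ 0.759  -0.0502  0.015 ]
[ 0.8207 -0.0638  0.015 ]
[ 0.8456 -0.0644  0.015 ]
[ 0.8394 -0.0693  0.145 ] [ 0.8485 -0.0706  0.125 ]
tcp [0.5452 0.1333 0.2313] yaw_y -3.2 t 4.03 tilt [-0. -0. -1.] j6 1.74
shift mm [-41.3  42.9 166.3]
0.0187
```

View pics/w1.png

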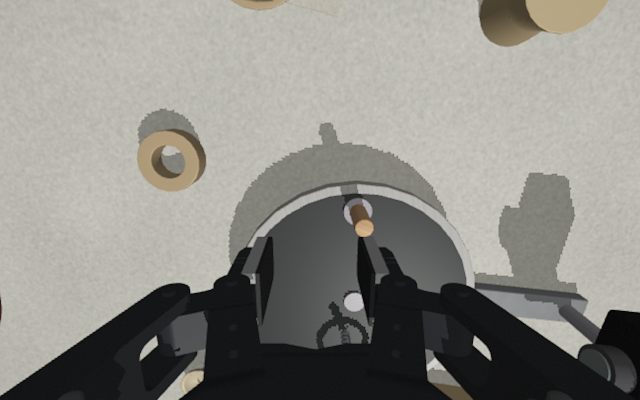

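Wrist view: the handle top is at (364,229), and its washer sits below at (357,210). The camera axis from the bar comes out at about −10°. Next I lower the fingers around the handle.

```bash
python3 -m crank '[[[-42,43,0,0,0,0,44],[0,0,50,0,0,0,44],[0,0,50,0,0,0,44],[0,0,40,0,0,0,44],[0,0,26,0,0,0,44]]]'
python3 -m crank '[[[-0.7,-8.6,0,0,0,-4.5,44],[-1.4,-17.2,0,0,0,-9,44],[-1.4,-17.2,0,0,0,-9,44],[-1.4,-17.2,0,0,0,-9,44]]]'
python3 - <<'E'
from h import *
go([.5857,.0897,.065])
for c,n in (("top","handle"),("scene","handle")):
    p=bot.camera(c)
    for r in bot.mark_of(p,n)[:1]: q=onz(p,r["at"],.095); print(q, r["confidence"], np.degrees(np.arctan2(q[1]+.0215,q[0]-.581)))
E
```

```text
clock: 4.65
eef_pos: [0.5847, 0.0889, 0.0632]
orientation: [-2.281, -2.158, 0.003]
ft_force: [0.6, 0.3, 0.1]
gripper_width: 0.0439
grip_force: 0.0
clock: 5.15
eef_pos: [0.5278, 0.0756, 0.0655]
orientation: [1.603, 2.701, 0.001]
ft_force: [3.3, -0.5, -0.0]
gripper_width: 0.0443
grip_force: 1.2
tcp [0.5278 0.0756 0.0655] yaw_y 28.6 t 5.15 tilt [ 0.002  0.    -1.   ] j6 1.08
shift mm [-15.3  57.6   0.6]
[0.52571458 0.08510739 0.095     ] 0.89 117.41075906270069
```

```bash
python3 -m crank '[[[-1.4,-17.2,0,0,0,-9,44],[-1.4,-17.2,0,0,0,-9,44],[-1.4,-17.2,0,0,0,-9,44],[-0.8,-13,0,0,0,-7,44]]]'
python3 -m crank '[[[-0.5,-9,0,0,0,-5,44],[-0.5,-9,0,0,0,-5,44],[-0.3,-7,0,0,0,-3,44],[0,-5,0,0,0,-2,44]]]'
python3 - <<'E'
from h import *
go([.5857,.0897,.065])
for c,n in (("top","handle"),("scene","handle"),("top","ring"),("scene","ring")):
    p=bot.camera(c)
    for r in bot.mark_of(p,n)[:1]: q=onz(p,r["at"],.095 if n=="handle" else .081); print(n,q, r["confidence"], np.degrees(np.arctan2(q[1]+.0215,q[0]-.581)))
E
```

```text
clock: 5.85
eef_pos: [0.4837, 0.0301, 0.0657]
orientation: [0.751, 3.049, 0.002]
ft_force: [3.4, 1.6, -0.9]
gripper_width: 0.0437
grip_force: 1.2
clock: 6.35
eef_pos: [0.4735, 0.0022, 0.0655]
orientation: [0.352, 3.121, 0.002]
ft_force: [-0.2, 2.7, 1.9]
gripper_width: 0.0439
grip_force: 1.3
tcp [0.4735 0.0022 0.0655] yaw_y 77.1 t 6.35 tilt [ 0.001  0.001 -1.   ] j6 0.07
shift mm [-89.9 110.3   0.7]
handle [0.47849336 0.01723494 0.095     ] 0.69 159.29955338760243
ring [ 0.66015168 -0.04212576  0.081     ] 0.52 -14.60562052291666
ring [ 0.66007301 -0.04460815  0.081     ] 0.86 -16.290379327306574
```

```bash
for i in 1; do python3 -m crank '[[[0,-5,0,0,0,-2.5,44],[0,-5,0,0,0,-2.5,44],[0,-3,0,0,0,-1.5,44]]]'; python3 -m crank '[[[0,-2,0,0,0,0,44],[0,-1,0,0,0,0,44]]]';python3 -m crank '[[[0,-2,0,0,0,0,44],[0,0,0,0,0,0,44]]]'; done
```

```text
clock: 7.12
eef_pos: [0.4706, -0.0108, 0.0654]
orientation: [0.171, 3.136, 0.001]
ft_force: [1.5, 2.7, -0.0]
gripper_width: 0.0443
grip_force: 1.1
clock: 7.38
eef_pos: [0.4697, -0.0138, 0.0653]
orientation: [-0.173, -3.137, -0.0]
ft_force: [-0.1, 2.3, 1.9]
gripper_width: 0.0438
grip_force: 1.2
clock: 7.62
eef_pos: [0.4696, -0.0144, 0.0653]
orientation: [0.171, 3.137, 0.005]
ft_force: [1.8, 10.7, 0.7]
gripper_width: 0.0441
grip_force: 5.1
```

The force jumped to 10.7 N, so the disc is at the stop. I back off, lift, and measure the ring and flask.

```bash
python3 -m crank '[[[0,0,0,0,0,0,44],[0,6,0,0,0,0,44],[0,3,0,0,0,0,44],[0,0,-50,0,0,0,60],[0,0,-62,0,0,0,85]]]'
python3 -m crank '[[[0,0,-50,0,0,0,85],[0,0,0,0,0,0,85]]]'
python3 - <<'E'
from h import *
np.set_printoptions(precision=4,suppress=True)
P={c:bot.camera(c) for c in("top","scene")}
for c,p in P.items(): cv2.imwrite(f"pics/{c}2.png",cv2.resize(p["img"][90:300,180:500,::-1],None,fx=2.4,fy=2.4))
for n,z in (("handle",.095),("ring",.081),("pivot",.045),("flask",.009),("rest",0)):
    rs=[]
    for c,p in P.items():
        m=bot.mark_of(p,n)
        for r in m[:2]: print(n,c,round(r["confidence"],2),onz(p,r["at"],z))
        if m: rs.append(ray(p,m[0]["at"]))
    if len(rs)==2: print("   tri",tri(rs))
m=bot.cut_out(P["top"],"flask")
for r in m[:2]: print(r["confidence"],np.array(r["rect"])*[640,400,640,400])
go([.47,-.3,.2])
E
```

```text
clock: 8.25
eef_pos: [0.4694, -0.0069, 0.1778]
orientation: [-0.172, -3.134, 0.001]
ft_force: [2.5, 0.1, -0.4]
gripper_width: 0.0764
grip_force: 0.0
clock: 8.5
eef_pos: [0.4728, -0.0074, 0.231]
orientation: [0.172, 3.13, -0.002]
ft_force: [-0.6, 0.5, -0.2]
gripper_width: 0.0851
grip_force: 0.0
handle top 0.36 [0.4935 0.3013 0.095 ]
handle scene 0.93 [0.4756 0.0039 0.095 ]
handle scene 0.49 [ 0.5369 -0.2714  0.095 ]
   tri [0.5178 0.13   0.2248]
ring top 0.42 [ 0.6648 -0.0278  0.081 ]
ring top 0.41 [0.388  0.1368 0.081 ]
ring scene 0.63 [ 0.6678 -0.0331  0.081 ]
ring scene 0.44 [ 0.5414 -0.267   0.081 ]
   tri [ 0.6659 -0.0306  0.0778]
pivot scene 0.91 [ 0.5805 -0.026   0.045 ]
flask top 0.96 [ 0.4745 -0.3085  0.009 ]
flask top 0.79 [ 0.2133 -0.2974  0.009 ]
flask scene 0.76 [ 0.4727 -0.2982  0.009 ]
flask scene 0.72 [ 0.2174 -0.3083  0.009 ]
   tri [ 0.4736 -0.3029  0.0107]
rest top 0.65 [ 0.4694 -0.3023  0.    ]
rest scene 0.29 [0.7561 0.2802 0.    ]
   tri [ 0.665 -0.01   0.35 ]
0.81 [412.48  273.72  437.184 300.48 ]
0.76 [407.168 184.8   429.824 206.88 ]
tcp [ 0.4705 -0.007   0.2271] yaw_y 83.7 t 9.15 tilt [-0.  0. -1.] j6 -0.06
shift mm [ -31.5 -291.3   27.1]
```

View pics/top2.png

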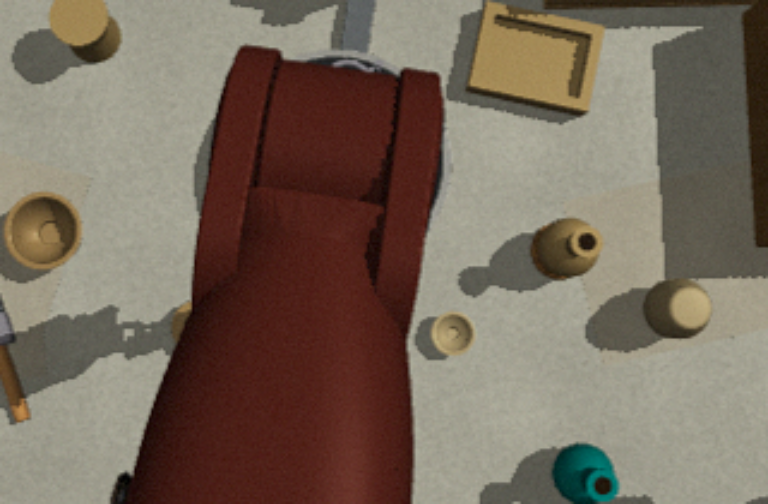

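The top view has the flask lip at crop (583,241), full-picture pixel (423,190). The arm hides the ring for now. I move above the flask, then check both from there.

```bash
python3 -m crank '[[[-6,-50,0,0,0,0,85],[-6,-50,0,0,0,0,85],[-6,-50,0,0,0,0,85],[-6,-50,0,0,0,0,85],[-6,-50,0,0,0,0,85]]]'
python3 -m crank '[[[-2,-41,0,0,0,0,85],[0,0,0,0,0,0,85]]]'
python3 - <<'E'
from h import *
np.set_printoptions(precision=4,suppress=True)
P={c:bot.camera(c) for c in("top","scene","wrist")}
for c,p in P.items(): cv2.imwrite(f"pics/{c}3.png",p["img"][:,:,::-1])
cv2.imwrite("pics/two3.png",np.hstack([cv2.resize(P["top"]["img"][60:210,270:390,::-1],None,fx=3.3,fy=3.3,interpolation=2),cv2.resize(P["scene"]["img"][170:320,230:350,::-1],None,fx=3.3,fy=3.3,interpolation=2)]))
print("lip top",onz(P["top"],(423/640,190.4/400),.123))
for n,z in (("handle",.095),("ring",.081),("pivot",.045),("flask",.009)):
    for c,p in P.items():
        for r in bot.mark_of(p,n)[:2]: print(n,c,round(r["confidence"],2),np.array(r["at"])*[640,400],onz(p,r["at"],z))
go([.47,-.3,.2])
E
```

```text
clock: 9.78
eef_pos: [0.4729, -0.2605, 0.2273]
orientation: [0.172, 3.137, -0.0]
ft_force: [-0.0, 0.5, -0.2]
gripper_width: 0.0853
grip_force: 0.0
clock: 10.02
eef_pos: [0.4702, -0.3022, 0.2268]
orientation: [-0.177, -3.136, 0.001]
ft_force: [-0.3, 0.3, 0.2]
gripper_width: 0.0848
grip_force: 0.0
lip top [ 0.4707 -0.2941  0.123 ]
handle top 0.55 [310.976 195.08 ] [0.4665 0.006  0.095 ]
handle scene 0.58 [324.416 194.   ] [0.474  0.0019 0.095 ]
ring top 0.81 [322.496 129.48 ] [ 0.6525 -0.03    0.081 ]
ring scene 0.57 [305.28 261.6 ] [ 0.6673 -0.033   0.081 ]
ring wrist 0.95 [585.792 336.52 ] [ 0.6686 -0.0348  0.081 ]
pivot top 0.72 [319.488 157.68 ] [ 0.5786 -0.0203  0.045 ]
pivot scene 0.45 [303.296 258.68 ] [ 0.6387 -0.0409  0.045 ]
pivot scene 0.26 [217.6  208.32] [ 0.4978 -0.2816  0.045 ]
pivot wrist 0.95 [580.8 244. ] [ 0.5798 -0.0218  0.045 ]
flask top 0.61 [414.528 194.92 ] [ 0.4672 -0.3008  0.009 ]
flask scene 0.71 [231.68 145.68] [ 0.2134 -0.3079  0.009 ]
flask wrist 0.69 [317.376 168.4  ] [ 0.4722 -0.2977  0.009 ]
tcp [ 0.4706 -0.2996  0.2273] yaw_y 83.7 t 10.78 tilt [-0.  0. -1.] j6 -0.59
shift mm [ 0.5 -0.4 27.3]
```

View pics/two3.png

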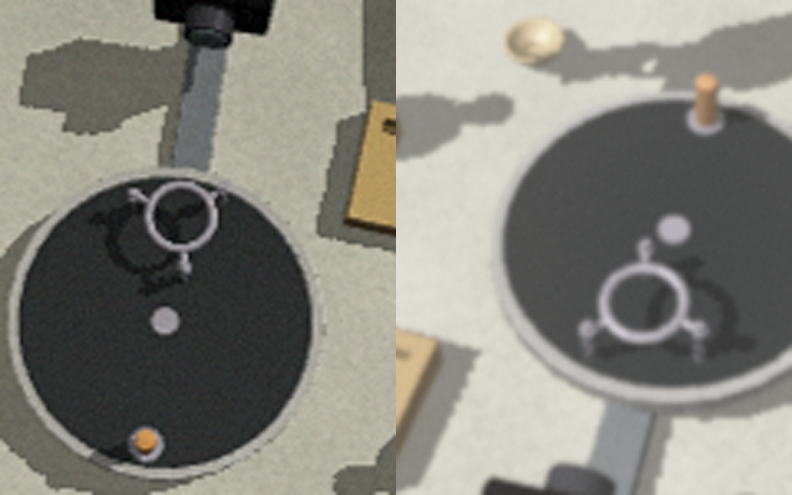

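View pics/wrist3.png

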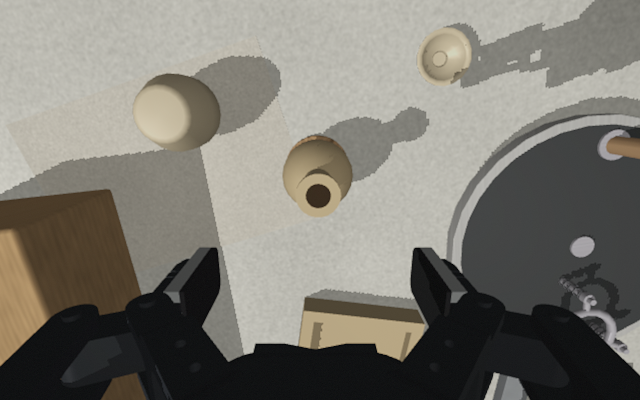

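In the top/scene pair the ring centre is at (325,126) in the top picture and (305,261) in the scene picture, and the cradle now points at the camera. The wrist picture has the flask lip at (318,194) and the ring around (596,330).

```bash
python3 - <<'E'
from h import *
np.set_printoptions(precision=4,suppress=True)
P={c:bot.camera(c) for c in("top","scene","wrist")}
for c,u,v,z in(("wrist",318,194,.123),("top",423,190.4,.123),("top",324.8,125.8,.081),("scene",305.2,261.2,.081),("wrist",596,330,.081)): print(c,z,onz(P[c],(u/640,v/400),z))
# ring circle from top picture: bright-pixel mask of cut_out
for c in("top","scene","wrist"):
    for r in bot.cut_out(P[c],"ring")[:1]:
        print(c,r["confidence"],np.array(r["rect"])*[640,400,640,400])
    for r in bot.cut_out(P[c],"flask")[:2]:
        print(c,"flask",r["confidence"],np.array(r["rect"])*[640,400,640,400])
        if c=="wrist":
            g=np.where(r["mask"][...,None],P[c]["img"],255).min(2); ys,xs=np.where((g<75)); print("hole?",len(xs),xs.mean() if len(xs) else 0,ys.mean() if len(ys) else 0)
E
```

```text
wrist 0.123 [ 0.4705 -0.2982  0.123 ]
top 0.123 [ 0.4707 -0.2941  0.123 ]
top 0.081 [ 0.6629 -0.0368  0.081 ]
scene 0.081 [ 0.6663 -0.0332  0.081 ]
wrist 0.081 [ 0.6618 -0.0251  0.081 ]
top 0.52 [307.328 115.8   338.496 146.4  ]
top flask 0.77 [408.128 184.68  429.632 206.4  ]
top flask 0.63 [306.496 115.72  340.672 144.6  ]
scene 0.62 [283.328 244.4   325.632 280.4  ]
scene flask 0.95 [201.728 175.92  228.608 210.08 ]
scene flask 0.82 [219.712 114.52  243.328 151.92 ]
wrist 0.63 [568.384 282.12  627.328 351.88 ]
wrist flask 0.79 [281.472 137.92  350.528 217.48 ]
hole? 1050 324.7542857142857 172.91238095238094
```

```bash
python3 -m crank '[[[0,2,40,0,0,0,85],[0,0,40,0,0,0,85],[0,0,40,0,0,0,85],[0,0,28,0,0,0,60],[0,0,0,0,0,0,45]]]' 60
python3 -m crank '[[[0,0,0,0,0,0,25],[0,0,0,0,0,0,15],[0,0,0,0,0,0,15],[0,0,0,0,0,0,15]]]' 60
python3 -m crank '[[[0,0,-10,0,0,0,15],[0,0,-15,0,0,0,15],[0,0,0,0,0,0,15]]]' 60
python3 - <<'E'
from h import *
p=bot.camera("scene");cv2.imwrite("pics/s4.png",cv2.resize(p["img"][120:250,140:300,::-1],None,fx=4,fy=4)); go([.665,-.035,.22])
E
```

```text
clock: 11.85
eef_pos: [0.4695, -0.2966, 0.0776]
orientation: [-0.172, -3.134, -0.004]
ft_force: [0.9, -0.5, 0.7]
gripper_width: 0.0512
grip_force: 0.0
clock: 12.35
eef_pos: [0.4712, -0.298, 0.08]
orientation: [0.172, 3.136, -0.001]
ft_force: [-0.7, 1.0, 2.9]
gripper_width: 0.0307
grip_force: 77.9
clock: 12.72
eef_pos: [0.4717, -0.2985, 0.106]
orientation: [0.172, 3.135, -0.003]
ft_force: [0.0, 0.5, -1.7]
gripper_width: 0.0302
grip_force: 78.8
tcp [ 0.4713 -0.2982  0.1052] yaw_y 83.7 t 12.78 tilt [ 0.001 -0.001 -1.   ] j6 -0.59
shift mm [-163.9  282.6 -114.8]
```

View pics/s4.png

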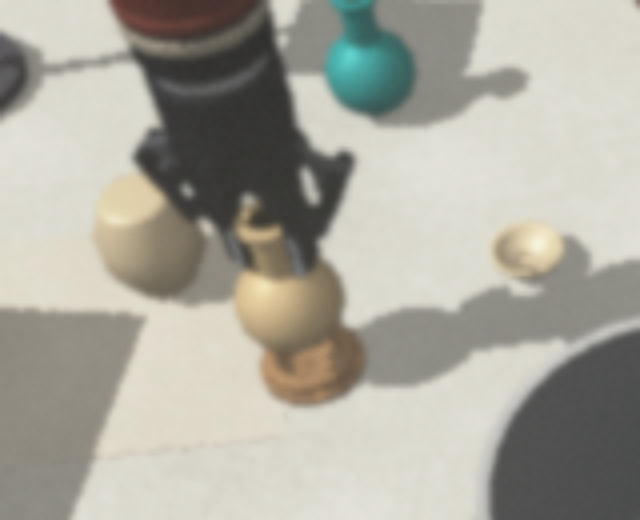

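The flask is lifted clear of the cork rest. Its lip is at crop (260,217) and its ball at (290,302). The opening reads 30 mm instead of 26, so I check the tilt numerically.

```bash
cat >> h.py <<'E'
def proj(p,X):
    c=cv2.Rodrigues(np.array(p["rotation"]))[0].T@(np.array(X)-p["eye"]); f=K(p)
    return np.array([p["cx"]+f*c[0]/-c[2],p["cy"]-f*c[1]/-c[2]])
def flaskfit(names=("scene","top"),dbg=None):
    """fit flask origin+tilt (x,y,z,tx,ty) to cut_out masks by silhouette IoU"""
    from scipy.optimize import minimize
    tcp,R,s=pose(); obs=[]
    a=np.linspace(0,2*np.pi,24,endpoint=False)
    prof=[(36*np.sin(t),36-36*np.cos(t)) for t in np.linspace(.05,2.75,14)]+[(13,70),(13,108),(18,108),(18,114)]
    pts=np.array([[r*np.cos(t),r*np.sin(t),z] for r,z in prof for t in a])/1000
    secs=[np.arange(24)+24*i for i in range(len(prof))]
    parts=[sum([list(x) for x in secs[:14]],[]),sum([list(x) for x in secs[14:16]],[]),sum([list(x) for x in secs[16:]],[])]
    for n in names:
        p=bot.camera(n); g=tcp-[0,0,.035]; u0=proj(p,g)
        c=[r for r in bot.cut_out(p,"flask") if r["mask"].any()]
        c=sorted(c,key=lambda r:np.hypot(*(np.array(np.where(r["mask"])).mean(1)[::-1]-u0)))
        if c: obs.append((p,c[0]["mask"],n)); print(n,c[0]["confidence"],c[0]["mask"].sum())
    def sil(p,v):
        Rt=cv2.Rodrigues(np.array([v[3],v[4],0.]))[0]; W=pts@Rt.T+v[:3]
        Rc=cv2.Rodrigues(np.array(p["rotation"]))[0]; C=(W-p["eye"])@Rc; f=K(p)
        U=np.c_[p["cx"]+f*C[:,0]/-C[:,2],p["cy"]-f*C[:,1]/-C[:,2]]
        m=np.zeros((400,640),np.uint8)
        for q in parts: cv2.fillConvexPoly(m,cv2.convexHull(np.round(U[q]*16).astype(np.int32).reshape(-1,1,2)),1,shift=4)
        return m>0
    return obs,sil
E
python3 - <<'E'
from h import *
obs,sil=flaskfit()
tcp,R,s=pose()
ims=[]
for p,m,n in obs:
    im=p["img"][:,:,::-1].copy()
    v=[*(tcp-[0,0,.071]),0,0]; S=sil(p,v).astype(np.uint8)
    c=proj(p,tcp-[0,0,.03]).astype(int)
    big=cv2.resize(im,None,fx=6,fy=6,interpolation=2)
    for mm,col in((S,(0,0,255)),(m.astype(np.uint8),(0,255,0))):
        cs,_=cv2.findContours(cv2.resize(mm,None,fx=6,fy=6,interpolation=0),0,1); cv2.drawContours(big,cs,-1,col,1)
    ims.append(big[6*c[1]-240:6*c[1]+240,6*c[0]-190:6*c[0]+190])
cv2.imwrite("pics/fit5.png",np.hstack(ims))
E
```

```text
scene 0.73 662
top 0.49 199
```

View pics/fit5.png

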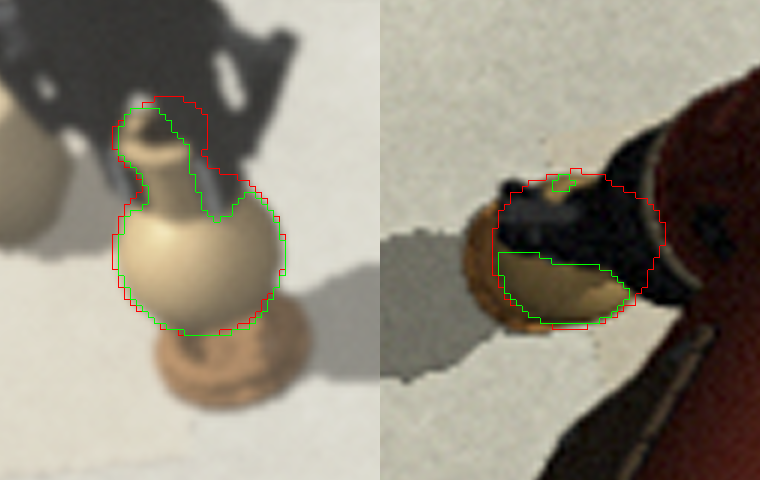

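The overlay matches the ball within about 1 px, and the flask hangs upright to within a few hundredths of a rad. I carry it to above the ring.

```bash
python3 -m crank '[[[0,0,-45,0,0,0,15],[0,0,-40,0,0,0,15],[-27,47,0,0,0,0,15],[-27,47,0,0,0,0,15]]]' 80
python3 -m crank '[[[-27,47,0,0,0,0,15],[-27,47,0,0,0,0,15],[-27,47,0,0,0,0,15],[-22,40,0,0,0,0,15],[0,0,0,0,0,0,15]]]'
python3 - <<'E'
from h import *
np.set_printoptions(precision=4,suppress=True)
go([.6645,-.0352,.19])
ims=[]
for n in("scene","wrist"):
    p=bot.camera(n); cv2.imwrite(f"pics/{n}6.png",p["img"][:,:,::-1])
    for r in bot.mark_of(p,"ring")[:1]+bot.mark_of(p,"handle")[:1]: print(n,round(r["confidence"],2),onz(p,r["at"],.081),onz(p,r["at"],.095))
p=bot.camera("scene"); c=proj(p,[.6645,-.0352,.12]).astype(int)
big=cv2.resize(p["img"][:,:,::-1],None,fx=5,fy=5,interpolation=2)
tcp,_,s=pose(); obs,sil=flaskfit(("scene",))
for v,col in(([*(tcp-[0,0,.071]),0,0],(0,0,255)),([.6645,-.0352,.074,0,0],(255,0,0))):
    cs,_=cv2.findContours(cv2.resize(sil(p,v).astype(np.uint8),None,fx=5,fy=5,interpolation=0),0,1); cv2.drawContours(big,cs,-1,col,1)
w=cv2.circle(np.zeros((1,1)),(0,0),1,0)
for rad in(.024,.032):
    q=np.array([proj(p,[.6645+rad*np.cos(t),-.0352+rad*np.sin(t),.081]) for t in np.linspace(0,6.28,60)])*5
    cv2.polylines(big,[q.astype(np.int32)],True,(0,255,255),1)
cv2.imwrite("pics/o6.png",big[5*c[1]-280:5*c[1]+280,5*c[0]-300:5*c[0]+300])
E
```

```text
clock: 13.48
eef_pos: [0.5355, -0.2097, 0.1896]
orientation: [0.175, 3.136, -0.0]
ft_force: [0.1, -0.5, -2.3]
gripper_width: 0.0302
grip_force: 95.3
clock: 14.1
eef_pos: [0.6579, -0.0385, 0.1882]
orientation: [-0.166, -3.136, -0.001]
ft_force: [0.5, -0.6, -1.1]
gripper_width: 0.0301
grip_force: 96.2
tcp [ 0.6579 -0.0385  0.1882] yaw_y 83.9 t 14.1 tilt [-0.001  0.001 -1.   ] j6 -0.06
shift mm [-6.2  4.  -1.8]
scene 0.51 [ 0.6636 -0.0333  0.081 ] [ 0.6718 -0.0323  0.095 ]
scene 0.95 [0.464  0.0036 0.081 ] [0.4759 0.0039 0.095 ]
scene 0.86 913
```

View pics/o6.png

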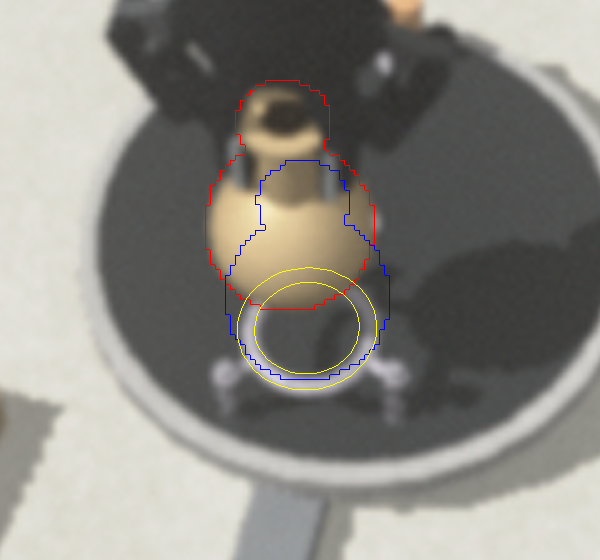

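Overlay: the visible ring lies within about 1.5 px of the drawn circles, centre about (306,333). That suggests x is 1–3 mm larger than assumed. The flask matches its outline and is upright, so I shift over the ring and lower it in stages.

```bash
python3 -m crank '[[[-7.5,4.5,0,0,0,0,15],[0,0,20,0,0,0,15],[0,0,12,0,0,0,15],[0,0,0,0,0,0,15]]]'
python3 -m crank '[[[0,0,4,0,0,0,15],[0,0,0,0,0,0,15]]]'
python3 -m crank '[[[0,0,4,0,0,0,15],[0,0,0,0,0,0,15]]]'
python3 -m crank '[[[0,0,3,0,0,0,15],[0,0,0,0,0,0,15]]]'
```

```text
clock: 15.05
eef_pos: [0.6643, -0.0377, 0.1562]
orientation: [-0.172, -3.135, -0.0]
ft_force: [-0.2, 0.6, -1.4]
gripper_width: 0.0301
grip_force: 96.3
clock: 15.3
eef_pos: [0.665, -0.0379, 0.1535]
orientation: [0.172, 3.137, -0.0]
ft_force: [-0.4, 0.9, -1.7]
gripper_width: 0.03
grip_force: 96.3
clock: 15.55
eef_pos: [0.6647, -0.0378, 0.1491]
orientation: [-0.172, -3.137, -0.0]
ft_force: [0.6, 0.0, -1.9]
gripper_width: 0.0297
grip_force: 96.3
clock: 15.8
eef_pos: [0.6649, -0.0378, 0.1463]
orientation: [0.172, 3.137, 0.0]
ft_force: [1.3, -0.2, -0.8]
gripper_width: 0.0298
grip_force: 96.2
```

```bash
python3 -m crank '[[[0,3,0,0,0,0,15],[0,0,0,0,0,0,15]]]'
python3 -m crank '[[[0,0,2,0,0,0,15],[0,0,0,0,0,0,15]]]'
python3 -m crank '[[[0,0,2,0,0,0,15],[0,0,0,0,0,0,15]]]'
python3 -m crank '[[[0,0,2,0,0,0,15],[0,0,0,0,0,0,15]]]'
```

```text
clock: 16.05
eef_pos: [0.6652, -0.0346, 0.1463]
orientation: [-0.172, -3.137, 0.0]
ft_force: [-0.8, 0.2, -0.5]
gripper_width: 0.0302
grip_force: 96.3
clock: 16.3
eef_pos: [0.6655, -0.0351, 0.1447]
orientation: [0.172, 3.136, -0.001]
ft_force: [-0.4, -0.8, 2.7]
gripper_width: 0.0301
grip_force: 95.5
clock: 16.55
eef_pos: [0.6653, -0.0351, 0.1424]
orientation: [0.172, 3.137, -0.0]
ft_force: [-0.1, -1.2, 4.3]
gripper_width: 0.0299
grip_force: 95.4
clock: 16.8
eef_pos: [0.6653, -0.035, 0.1403]
orientation: [0.172, 3.137, -0.0]
ft_force: [-1.1, -1.5, 4.7]
gripper_width: 0.0299
grip_force: 95.3
```

Contact came at TCP z≈0.145 with little side force, so the flask is well centred. I keep pressing down.

```bash
python3 -m crank '[[[0,0,3,0,0,0,15],[0,0,3,0,0,0,15],[0,0,0,0,0,0,15]]]'
python3 -m crank '[[[0,0,2,0,0,0,15],[0,0,1,0,0,0,15],[0,0,0,0,0,0,15]]]'
python3 -m crank '[[[0,0,1,0,0,0,15],[0,0,0,0,0,0,15]]]'
python3 -m crank '[[[0,0,1,0,0,0,15],[0,0,0,0,0,0,15]]]'
```

```text
clock: 17.18
eef_pos: [0.6654, -0.035, 0.1344]
orientation: [0.172, 3.137, -0.0]
ft_force: [-0.3, -1.3, 6.8]
gripper_width: 0.0301
grip_force: 95.0
clock: 17.55
eef_pos: [0.6655, -0.0351, 0.1318]
orientation: [0.172, 3.136, -0.0]
ft_force: [-1.4, -1.7, 6.8]
gripper_width: 0.0298
grip_force: 94.9
clock: 17.8
eef_pos: [0.6656, -0.0351, 0.1309]
orientation: [0.172, 3.136, -0.0]
ft_force: [-1.2, -1.7, 8.3]
gripper_width: 0.0299
grip_force: 94.8
clock: 18.05
eef_pos: [0.6656, -0.0351, 0.1299]
orientation: [0.172, 3.136, -0.0]
ft_force: [-0.8, -1.4, 7.5]
gripper_width: 0.03
grip_force: 94.8
```

```bash
python3 -m crank '[[[0,0,1,0,0,0,15],[0,0,0,0,0,0,15]]]'
python3 -m crank '[[[0,0,1,0,0,0,15],[0,0,0,0,0,0,15],[0,0,0,0,0,0,15]]]'
python3 - <<'E'
from h import *
p=bot.camera("scene"); c=proj(p,[.665,-.035,.1]).astype(int)
cv2.imwrite("pics/end.png",cv2.resize(p["img"][c[1]-60:c[1]+60,c[0]-70:c[0]+70,::-1],None,fx=5,fy=5,interpolation=2))
for n,z in(("ring",.067),("handle",.095)): print(n,[(round(r["confidence"],2),onz(p,r["at"],z)) for r in bot.mark_of(p,n)[:1]])
E
```

```text
clock: 18.3
eef_pos: [0.666, -0.0352, 0.1297]
orientation: [0.172, 3.135, -0.001]
ft_force: [-2.6, -2.2, 13.3]
gripper_width: 0.03
grip_force: 94.2
clock: 18.68
eef_pos: [0.6664, -0.0354, 0.1296]
orientation: [0.172, 3.133, -0.001]
ft_force: [-3.7, -2.3, 18.4]
gripper_width: 0.0299
grip_force: 93.4
ring [(0.68, array([ 0.6714276 , -0.03596695,  0.067     ]))]
handle [(0.79, array([ 0.4751347 , -0.00683195,  0.095     ]))]
```

View pics/end.png

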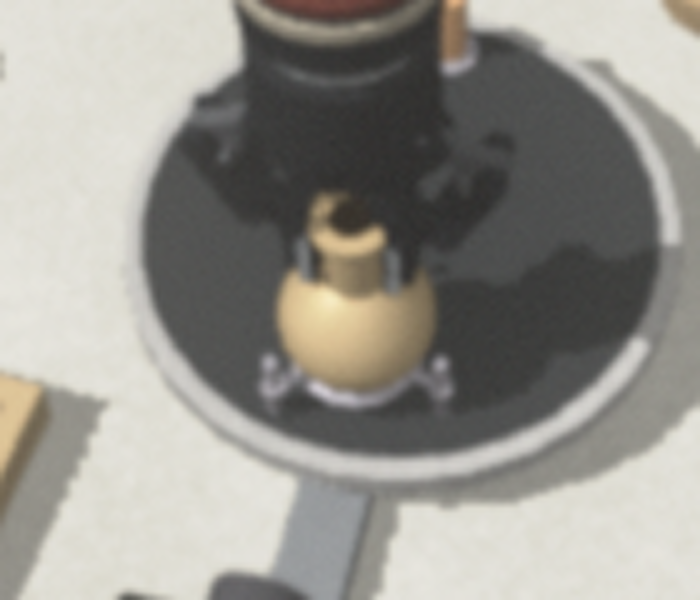

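The picture shows the flask upright and seated at crop (355,320), with the ring low under it between the rods. The force climbs sharply after 15 mm of travel, so the ring is on its stop. I hand in while still holding.

```bash
python3 -c "
from plant import bot
print(bot.finish_job())"
```

```text
the job is handed in; nothing more can be done
None
```

I handed the job in with the turntable at its stop and the flask upright in the ring, held down on the ring's stop (15 mm of travel) at about 18 N; the judge gave no verdict.

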